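# Slide the specimen plate under the objective bridge

## Robot

A 7-joint arm with a two-finger parallel gripper is mounted at the origin on the work surface. World frame = base frame: x ahead of the robot, y to its left, z up, the work surface at z = 0. Lengths are in m, angles in rad, forces in N, time in s.
With the tool pointing down it reaches from about 0.35 to 0.9 m from the base axis. Payload 19.9 kg.
Tool frame: the origin (TCP) lies midway between the tips of the shut fingers; the grasp point (between the pads) lies robot.pinch_z behind it (robot.pinch_z is the distance from the TCP to the grasp point, in m); z points along the fingers, y is the direction in which the jaws open and shut (so a half turn about z gives the same grasp; the last joint's range is limited). The gripper opens to 94 mm and grips with 3 to 60 N. Pads are 16 mm wide; open, the fingers measure 119 mm over their backs; the gripper's body (75 mm by 177 mm) begins 78 mm behind the grasp point.
Start: joints at [1.308, 0.417, -0.01, 1.614, 0.005, 1.111, -0.053], TCP at [0.137, -0.61, 0.205] pointing down, gripper open.
Joint ranges: [-2.81, 2.81], [-0.39, 2.02], [-1.27, 1.25], [0.06, 2.57], [-1.19, 4.33], [0.19, 2], [-2.82, 2.82]. Speed limits (rad/s): [1.89, 1.89, 2.39, 2.39, 3.01, 3.01, 3.01].

## Interface

Orientations are given as a rotation vector (axis times angle).
In Python, from workcell import robot gives the robot as it stands.
- The arm moves only by the shell command python3 -m jog 'ROWS' [FORCE]. ROWS is JSON, a list of rows, each a list of 3 entries, a list of its own where there are three numbers: the shift along the tool's x, y, z in mm, then the turn about the tool's z in degrees, then the opening in per cent of the stroke, from 0 (shut) to 100 (fully open). A call has 1 to 20 rows; each row shifts and turns the commanded pose from where the row before left it, along the tool's axes as they then stand; what a row does not reach is not made up. A row lasts 1/12 s, in which the tool goes at most 41.7 mm and 7.16 degrees, less where a joint would pass 70% of its speed; a pose out of reach is approached as far as the arm can. A call is refused whole if a number of a shift passes 41.7 or a number of a turn 7.16, either way. A call with a gripper value outside its range is refused whole. The fingers move at their own pace and stop on an object; FORCE is the grip in N (left out, the last holds). Time passes only in rows, so rows that do not move let the fingers close. It gives the time, the measured TCP pose, the force and the opening at its end, in the units of the state.
- robot.get_state(): the state, without advancing time (a new reading comes with each control period).
- robot.read_camera(name): name is "scene" or "top" or "wrist"; returns a dict with "img" (480x640x3 uint8, red, green, blue), "K" (3x3 intrinsics, pixels), "origin" and "attitude" of the camera in the world; the wrist camera has in their place "tool_from_camera" (4x4, takes a point from camera to tool coordinates, whose origin is the TCP and whose axes are the flange's). Camera axes: x right, y up, looking along -z (the intrinsics and any distortion apply to the point x, -y, -z); pixel columns grow to the right and rows downward; lengths in m; the calibration is good to about 2 mm. A picture is of the moment at which its call begins: read the wrist's pose just before it. There is no depth.
- robot.finish_job(): hands the job in, once; it reports no verdict.
The state is a dict: "clock": time; "joints": joint angles; "joint_velocities": joint speeds; "joint_efforts": joint torques, N m; "ee_pos": TCP position; "eef_rot": TCP orientation; "contact_force": force on the tool from outside, world axes, zero at the start; "ft_torque": the same for the moment, N m; "width": finger opening in m.
Only numpy, scipy, OpenCV 4.12 (cv2) and the standard library are available. Lean on these libraries where they do the work, as an engineer would, in place of code of your own. Each camera call takes 0.05 s, during which the arm holds its last target. There are 200 camera calls.

## Task

Using only the fingertips, push the flat specimen plate across the bench so that it slides in under the low objective bridge, and leave it square to the bridge and centred under the lens, sticking out equally on both sides. Keep the plate flat on the bench all the time: do not pinch, lift or tip it. Do not knock or force the bridge, and leave the other things alone.

Things in the scene. Friction and masses are not known exactly. Their poses are not given: they have to be found in the camera images.
- plate: Loose flat black plate, about 0.3 kg, 120 mm long (x), 100 wide (y), both ends alike, a 26 mm glass window in the middle. 8 mm thick slab, 5 to 13 mm above the bench, on two steel runners 80 mm long (along x, centred), 12 wide, 30 mm either side of the middle; pressing down near an end can tip it. Stops where the push stops. Origin: centre of the underside, at bench level; z up.
- bridge: Low steel bridge fixed to the bench, left or right of the plate. The passage runs along its x, roughly left-right, alike from both ends: 116 mm wide (y), 18 high. Crossbar 44 mm deep (x), 156 long (y), 18 to 28 mm up, on a foot 20 mm wide at each end; on it a 36 mm wide brass lens barrel, top 68 mm up. Origin: bench level, under the lens, middle of the passage; z up.
- post: Bystander: upright steel post, 56 mm high, 20 mm thick on a 30 mm round foot, loose. Origin: centre of its underside.
- lens: Bystander: small lens in a round black holder on a 36 x 44 mm foot, 58 mm high, loose. Origin: centre of its underside.
- driver: Bystander: screwdriver 160 mm long lying on the bench along its x, loose. Origin: below the middle of its length.
Things that resemble listed ones, but are neither listed nor needed, are in the scene too. Of the things shaped like the bridge, the steel one is meant.

How it is judged:
At the end, for the whole second after the job is handed in: The plate lies flat and at rest under the bridge, its middle within 9 mm of the point below the lens, its long sides within 0.12 rad (7 degrees) of the passage (horizontal distance between plate and bridge below 0.009 m and angle between the x axis of plate and the x axis of bridge, either way round below 0.12 rad and angle between plate's own z axis and vertical below 0.04 rad and height (world z) of plate below 0.003 m and linear speed of plate below 0.005 m/s); the robot touches nothing.
It fails at once if the plate is lifted off the bench (more than 6 mm) (height (world z) of plate above 0.006 m).
It fails at once if the plate is tipped (more than 0.08 rad) (angle between plate's own z axis and vertical above 0.08 rad).
It fails at once if the plate is forced against the bridge (over 20 N) (contact force between plate and bridge above 20 N).
It fails at once if the robot knocks the bridge (over 10 N) (contact force between any of the fingers, the arm and bridge above 10 N).
It fails at once if a bystander is moved (more than 15 mm) (distance of any of post, lens, driver from where it was at the start of the episode above 0.015 m).
It also fails if it takes over 64 s, if anything falls off the work surface, if the arm or the gripper's body presses on something with over 40 N, if the wrist force passes 120 N, or if a joint passes its speed limit or range.

## Working session

There is one attempt and no reset: what is moved stays moved. The work goes in short steps, Python scripts to look and compute and a shell command to move; the robot and the scene stay as the last step left them, time stands still between calls to the robot, and variables do not carry over. Pictures are saved under pics/ and viewed, about 8 in all and at most 12, crops included, and the job is handed in when it is done.

```bash
mkdir -p pics
cat > h.py <<'E'
import numpy as np, cv2
from scipy.spatial.transform import Rotation as R
from workcell import robot
def shot(name,fn):
    s=robot.get_state(); d=robot.read_camera(name)
    cv2.imwrite('pics/'+fn,d['img'][:,:,::-1])
    if name=='wrist':
        T=np.eye(4);T[:3,:3]=R.from_rotvec(s['eef_rot']).as_matrix();T[:3,3]=s['ee_pos']
        M=T@np.array(d['tool_from_camera'])
    else:
        M=np.eye(4);a=np.array(d['attitude']);M[:3,:3]=a if a.shape==(3,3) else R.from_rotvec(a).as_matrix();M[:3,3]=d['origin']
    d['M']=M; np.savez('pics/'+fn+'.npz',K=d['K'],M=M,D=np.array(d.get('distortion',d.get('dist',[0,0,0,0])),float))
    return d
def pix(fn,uv,z):
    d=np.load('pics/'+fn+'.npz');K,M=d['K'],d['M']
    p=cv2.undistortPoints(np.array(uv,float).reshape(-1,1,2),K,d['D']).reshape(-1,2)
    r=np.c_[p[:,0],-p[:,1],-np.ones(len(p))]@M[:3,:3].T
    o=M[:3,3]; return o+r*((np.broadcast_to(z,len(p))-o[2])/r[:,2])[:,None]
E
python3 - <<'E'
from h import *
d=shot('top','top.png');print({k:v for k,v in d.items() if k!='img'});print(robot.get_state(),robot.pinch_z)
E
```

```text
{'K': array([[476.51175986,   0.        , 312.88228879],
       [  0.        , 476.51175986, 238.99523726],
       [  0.        ,   0.        ,   1.        ]]), 'origin': array([0.50400167, 0.01872772, 0.97279876]), 'attitude': array([ 0.0309224 , -0.04733152, -1.56909618]), 'M': array([[ 0.00106951,  0.99875797, -0.04981343,  0.50400167],
       [-0.99994454,  0.00159002,  0.01041082,  0.01872772],
       [ 0.0104771 ,  0.04979953,  0.99870428,  0.97279876],
       [ 0.        ,  0.        ,  0.        ,  1.        ]])}
{'clock': 0.05, 'joints': array([ 1.30849361,  0.4179514 , -0.01029358,  1.61416002,  0.00471699,
        1.11069894, -0.05302799]), 'joint_velocities': array([-0.00043626,  0.00098264,  0.00193955, -0.00091926,  0.00058132,
        0.00149658, -0.00042265]), 'joint_efforts': array([-4.94764890e-06, -8.53468752e+01,  6.39262330e-01, -4.27197790e+01,
       -4.91454871e-02,  1.62138260e-02,  1.91885317e-05]), 'ee_pos': array([ 0.13677917, -0.60947024,  0.20484537]), 'eef_rot': array([-3.12130688e+00, -3.45970464e-01,  3.76163903e-04]), 'contact_force': array([-0.17104754,  0.29033195, -0.56980601]), 'ft_torque': array([0.00280195, 0.04974311, 0.02592042]), 'width': 0.094016647179985} 0.0188
```

View pics/top.png

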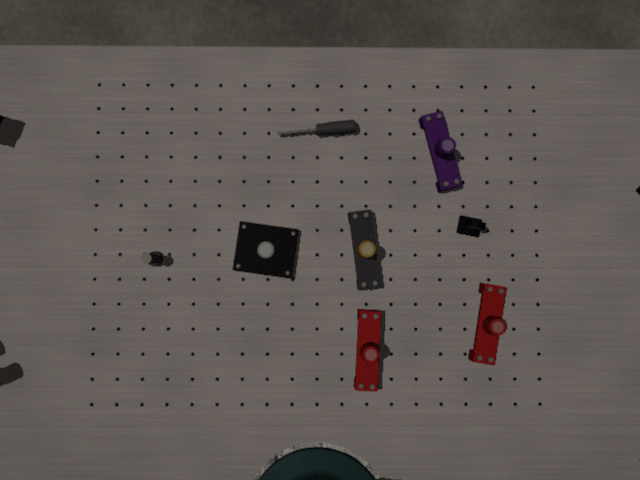

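The plate is at (266,250), with no other plate-like thing in view. Bridge-shaped candidates are steel with brass barrel (366,250), purple (443,150), red (370,350) and red (490,325). I choose the steel one and check it in a crop. The post is at (155,258), the lens at (472,226) and the driver at (320,130).

Run:
```python
from h import *
im=cv2.imread('pics/top.png')[195:305,220:400]
im=cv2.convertScaleAbs(im,alpha=2.0)
cv2.imwrite('pics/crop.png',cv2.resize(im,None,fx=4.4,fy=4.4,interpolation=cv2.INTER_CUBIC))
```

```text
(no output)
```

View pics/crop.png

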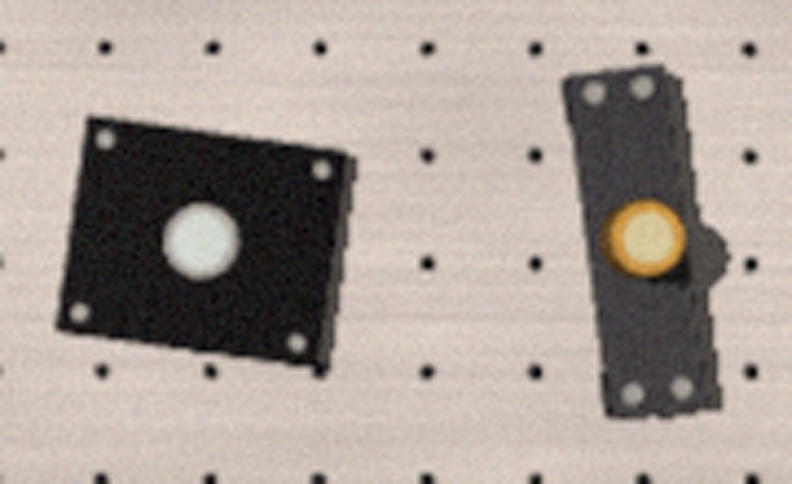

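The crop confirms the black plate, with screws at (105,139), (322,169), (297,343) and (79,313). The steel bridge with the brass barrel has screws at (594,92), (643,87), (632,394) and (682,388).

```bash
cat >> h.py <<'E'
def quad(P):  # order: tl,tr,br,bl in image -> centre, direction of passage/plate x (left->right in image)
    P=np.array(P)[:,:2]; c=P.mean(0); return c,P
E
python3 - <<'E'
from h import *
f=lambda L:(np.array(L)+.5)/4.4-.5+[220,195]
pl=pix('top.png',f([(105,139),(322,169),(297,343),(79,313)]),.013)
br=pix('top.png',f([(594,92),(643,87),(682,388),(632,394)]),.028)
win=pix('top.png',f([(201,240)]),.013)
for n,P in(('plate',pl),('bridge',br)):
    u=P[1]+P[2]-P[0]-P[3]; v=P[0]+P[1]-P[2]-P[3]
    print(n,P.mean(0).round(4),'ang u',np.degrees(np.arctan2(u[1],u[0])).round(2),'ang v-90',np.degrees(np.arctan2(v[1],v[0])).round(2)-90,np.linalg.norm(u)/2,np.linalg.norm(v)/2)
print(win)
print('by',pix('top.png',[(155,258),(472,226),(320,130)],.01).round(3))
s=robot.get_state();print(R.from_rotvec(s['eef_rot']).as_matrix().round(4))
E
```

```text
plate [0.5309 0.1046 0.013 ] ang u -97.78 ang v-90 -97.99 0.10039116950415582 0.08039438067405394
bridge [ 0.5312 -0.0937  0.028 ] ang u -83.6 ang v-90 -82.96 0.022513745839097418 0.13708428824435626
[[0.53124109 0.10447814 0.013     ]]
by [[ 0.513  0.326  0.01 ]
 [ 0.579 -0.315  0.01 ]
 [ 0.775 -0.006  0.01 ]]
[[ 9.757e-01  2.190e-01 -4.000e-04]
 [ 2.190e-01 -9.757e-01  1.100e-03]
 [-1.000e-04 -1.200e-03 -1.000e+00]]
```

```bash
python3 -m jog '[[[0,0,0],-6.95,65],[[0,0,0],-6.95,65],[[0,0,0],-6.95,65],[[0,0,0],-6.95,65],[[0,0,0],-6.95,65],[[0,0,0],-6.95,65],[[0,0,0],-6.95,65],[[0,0,0],-6.95,65],[[0,0,0],-6.95,65],[[0,0,0],-6.95,65]]'
python3 -m jog '[[[28.5,9.7,0],0,65],[[28.5,9.7,0],0,65],[[28.5,9.7,0],0,65],[[28.5,9.7,0],0,65],[[28.5,9.7,0],0,65],[[28.5,9.7,0],0,65],[[28.5,9.7,0],0,65],[[28.5,9.7,0],0,65],[[28.5,9.7,0],0,65],[[28.5,9.7,0],0,65],[[28.5,9.7,0],0,65],[[28.5,9.7,0],0,65],[[28.5,9.7,0],0,65],[[28.5,9.7,0],0,65],[[28.5,9.7,0],0,65]]'
```

```text
clock: 0.88
ee_pos: [0.1368, -0.6096, 0.205]
eef_rot: [-2.361, -2.071, -0.001]
contact_force: [-0.9, -0.7, -0.0]
width: 0.0613
clock: 2.13
ee_pos: [0.3396, -0.2047, 0.2053]
eef_rot: [-2.368, -2.064, 0.0]
contact_force: [1.4, -0.8, 0.4]
width: 0.0609
```

```bash
python3 -m jog '[[[28.5,9.7,0],0,65],[[28.5,9.7,0],0,65],[[28.5,9.7,0],0,65],[[28.5,9.7,0],0,65],[[28.5,9.7,0],0,65],[[28.5,9.7,0],0,65],[[28.5,9.7,0],0,65],[[28.5,9.7,0],0,65],[[28.5,9.7,0],0,65],[[28.5,9.7,0],0,65],[[28.5,9.7,0],0,65],[[28.5,9.7,0],0,65],[[28.5,9.7,0],0,65],[[28.5,9.7,0],0,65],[[28.5,9.7,0],0,65],[[0,0,0],0,65],[[0,0,0],0,65]]'
python3 - <<'E'
from h import *
d=shot('wrist','w1.png');s=robot.get_state();print(s['ee_pos'],R.from_rotvec(s['eef_rot']).as_matrix().round(4).tolist())
E
```

```text
clock: 3.55
ee_pos: [0.5415, 0.1989, 0.2047]
eef_rot: [-2.364, -2.066, 0.001]
contact_force: [-0.4, -0.9, 0.1]
width: 0.0606
[0.54148393 0.19757442 0.20487409] [[0.1356, 0.9908, -0.0013], [0.9908, -0.1356, 0.0], [-0.0002, -0.0013, -1.0]]
```

View pics/w1.png

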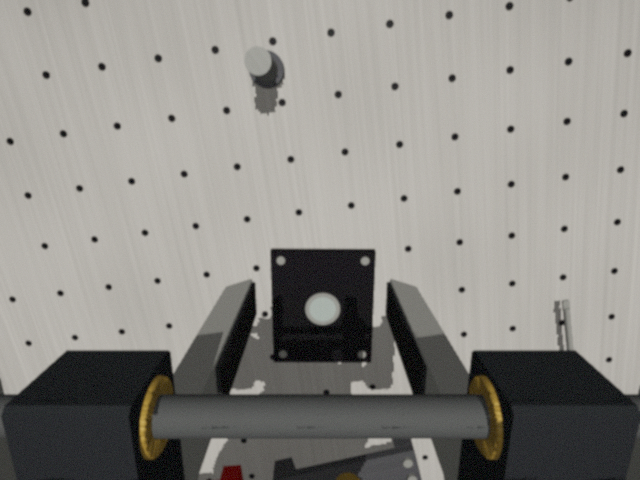

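The wrist view shows the plate square in the frame, with screws at (281,261), (365,261), (362,354) and (283,354). The post is at (262,65), well clear.

Run:
```python
from h import *
P=pix('w1.png',[(281,261),(365,261),(362,354),(283,354)],.013);print(P.round(4))
u=P[2]+P[3]-P[0]-P[1];print(P.mean(0),np.degrees(np.arctan2(u[1],u[0])))
s=robot.get_state();Rm=R.from_rotvec(s['eef_rot']).as_matrix();print('in tool mm',(P-s['ee_pos'])@Rm*1e3)
```

```text
[[0.4971 0.158  0.013 ]
 [0.5763 0.1473 0.013 ]
 [0.5628 0.0485 0.013 ]
 [0.4832 0.0592 0.013 ]]
[0.52986147 0.10327573 0.013     ] -97.89072110145638
in tool mm [[ -45.19896433  -38.34528011  191.93027008]
 [ -45.02066113   41.54701354  191.82895415]
 [-144.7336888    41.59450307  191.84524344]
 [-144.93562577  -38.72720586  191.94710765]]
```

```bash
python3 -m jog '[[[0,1.5,35],0,65],[[0,0,35],0,65],[[0,0,35],0,65],[[0,0,35],0,65],[[0,0,30],0,65],[[0,0,15],0,65],[[0,0,8],0,65],[[0,0,6],0,65],[[0,0,0],0,65],[[0,0,0],0,65]]'
python3 -m jog '[[[-5,0,0],0,65],[[-5,0,0],0,65],[[-5,0,0],0,65],[[-4,0,0],0,65],[[-3,0,0],0,65],[[-2,0,0],0,65],[[-2,0,0],0,65],[[-2,0,0],0,65],[[0,0,0],0,65],[[0,0,0],0,65]]'
```

```text
clock: 4.43
ee_pos: [0.5441, 0.1974, 0.0077]
eef_rot: [2.368, 2.063, 0.002]
contact_force: [0.2, 1.0, -0.3]
width: 0.0612
clock: 5.27
ee_pos: [0.5396, 0.1695, 0.0065]
eef_rot: [2.368, 2.064, -0.0]
contact_force: [0.0, 0.5, 0.8]
width: 0.0608
```

```bash
python3 -m jog '[[[-3,0,0.5],0,65],[[-4,0,0.5],0,65],[[-5,0,0],0,65],[[-5,0,0],0,65],[[-5,0,0],0,65],[[-5,0,0],0,65],[[-5,0,0],0,65],[[-5,0,0],0,65],[[-5,0,0],0,65],[[-5,0,0],0,65],[[-5,0,0],0,65],[[-5,0,0],0,65],[[-4,0,0],0,65],[[-3,0,0],0,65],[[-1,0,0],0,65],[[0,0,0],0,65],[[0,0,0],0,65]]'
python3 - <<'E'
from h import *
d=shot('top','t2.png')
im=cv2.convertScaleAbs(cv2.imread('pics/t2.png')[195:305,220:400],alpha=2.0)
cv2.imwrite('pics/t2c.png',cv2.resize(im,None,fx=4.4,fy=4.4,interpolation=cv2.INTER_CUBIC))
E
```

```text
clock: 6.68
ee_pos: [0.5303, 0.1045, 0.0052]
eef_rot: [2.369, 2.064, -0.002]
contact_force: [-0.5, 0.7, -0.8]
width: 0.0612
```

View pics/t2c.png

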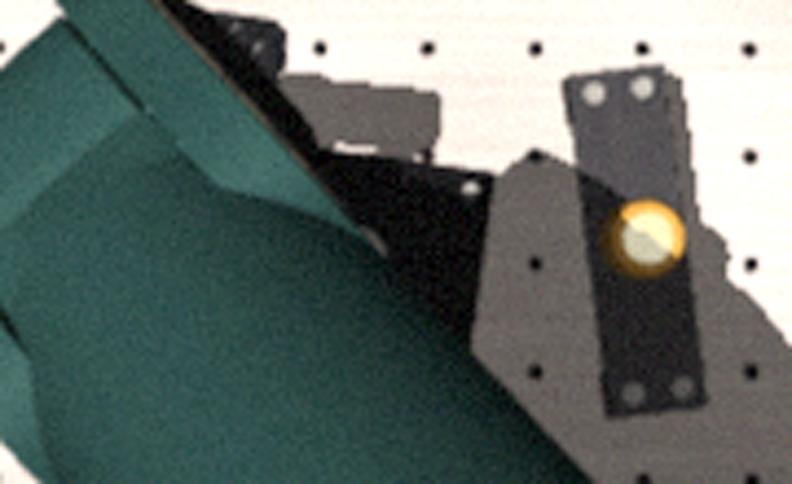

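The plate has moved straight ahead, and its front screw is now at (471,188). The bridge is untouched.

Run:
```python
from h import *
f=lambda L:(np.array(L)+.5)/4.4-.5+[220,195]
p=pix('t2.png',f([(471,188)]),.013)[0]; q=pix('top.png',f([(322,169)]),.013)[0]
s=robot.get_state();Rm=R.from_rotvec(s['eef_rot']).as_matrix()
print(p,'moved',p-q,np.linalg.norm(p-q))
c0=np.array([.5304,.1040]); c=c0+(p-q)[:2]
B=np.array([.5312,-.0937]);a=np.radians(-83.3);t=np.array([np.cos(a),np.sin(a)]);n=np.array([-t[1],t[0]])
print('c',c,'s,lat',(c-B)@t*1e3,(c-B)@n*1e3,'tool',(np.r_[c,.005]-s['ee_pos'])@Rm*1e3)
```

```text
[ 0.55526106 -0.01907419  0.013     ] moved [-0.00861171 -0.0683309   0.        ] 0.06887142978026167
c [0.52178829 0.0356691 ] s,lat -129.58366029881793 5.746158003785744 tool [-69.44963741   0.96765533   0.20918114]
```

```bash
python3 -m jog '[[[-4.1,-1.6,0],-1.33,65],[[-4.1,-1.6,0],-1.33,65],[[-4.1,-1.6,0],-1.33,65],[[-4.1,-1.6,0],-1.33,65],[[-4.1,-1.6,0],-1.33,65],[[-4.1,-1.6,0],-1.33,65],[[-4.1,-1.6,0],-1.33,65],[[-4.1,-1.6,0],-1.33,65],[[-4.1,-1.6,0],-1.33,65],[[-4.1,-1.6,0],-1.33,65],[[-4.1,-1.6,0],-1.33,65],[[0,0,0],0,65],[[0,0,0],0,65]]'
python3 - <<'E'
from h import *
d=shot('top','t3.png')
im=cv2.convertScaleAbs(cv2.imread('pics/t3.png')[195:305,220:400],alpha=2.0)
cv2.imwrite('pics/t3c.png',cv2.resize(im,None,fx=4.4,fy=4.4,interpolation=cv2.INTER_CUBIC))
E
```

```text
clock: 7.82
ee_pos: [0.512, 0.0599, 0.0054]
eef_rot: [-2.087, -2.348, 0.001]
contact_force: [-0.7, 0.2, 0.7]
width: 0.0609
```

View pics/t3c.png

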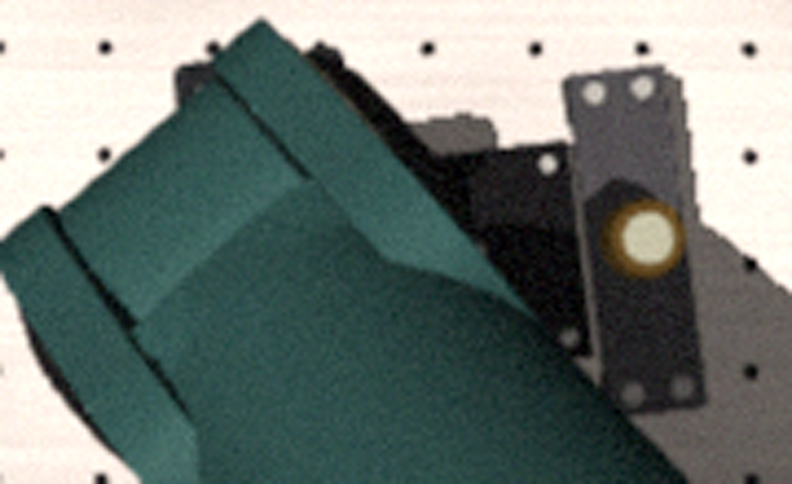

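The plate's front edge is now just at the bridge face and parallel to it, with front screws at (548,164) and (569,338).

Run:
```python
from h import *
f=lambda L:(np.array(L)+.5)/4.4-.5+[220,195]
p=pix('t3.png',f([(548,164),(569,338)]),.013)[:,:2]
s=robot.get_state();Rm=R.from_rotvec(s['eef_rot']).as_matrix()
v=p[0]-p[1];h=np.arctan2(v[1],v[0])-np.pi/2
c=p.mean(0)-.05*np.array([np.cos(h),np.sin(h)])
B=np.array([.5312,-.0937]);a=np.radians(-83.3);t=np.array([np.cos(a),np.sin(a)]);n=np.array([-t[1],t[0]])
print(np.linalg.norm(v),'heading',np.degrees(h),'s,lat',(c-B)@t*1e3,(c-B)@n*1e3,'tool',(np.r_[c,.005]-s['ee_pos'])@Rm*1e3,'tool -x heading',np.degrees(np.arctan2(-Rm[1,0],-Rm[0,0])),s['ee_pos'])
```

```text
0.08024766593424805 heading -83.24974302218162 s,lat -84.85946069366136 -0.6758486959836387 tool [-70.20973764   0.23748857   0.444806  ] tool -x heading -83.25160059775035 [0.51214205 0.06019654 0.00543474]
```

```bash
python3 -m jog '[[[-3,0,0],0,65],[[-4,0,0],0,65],[[-4,0,0],0,65],[[-4,0,0],0,65],[[-4,0,0],0,65],[[-4,0,0],0,65],[[-4,0,0],0,65],[[-4,0,0],0,65],[[-4,0,0],0,65],[[-4,0,0],0,65],[[-4,0,0],0,65],[[-4,0,0],0,65],[[-3,0,0],0,65],[[0,0,0],0,65]]'
python3 -m jog '[[[-3,0,0],0,65],[[-4,0,0],0,65],[[-4,0,0],0,65],[[-4,0,0],0,65],[[-4,0,0],0,65],[[-4,0,0],0,65],[[-4,0,0],0,65],[[-3,0,0],0,65],[[-2,0,0],0,65],[[-1.5,0,0],0,65],[[-1,0,0],0,65],[[0,0,0],0,65],[[0,0,0],0,65]]'
```

```text
clock: 9.03
ee_pos: [0.5182, 0.01, 0.0054]
eef_rot: [2.087, 2.348, -0.001]
contact_force: [0.5, -0.1, 0.1]
width: 0.0611
clock: 10.12
ee_pos: [0.5222, -0.0236, 0.0055]
eef_rot: [2.086, 2.349, -0.0]
contact_force: [0.1, -0.1, -0.4]
width: 0.0616
```

Now I back off, rise clear and check from above.

```bash
python3 -m jog '[[[4,0,0],0,65],[[8,0,0],0,65],[[15,0,0],0,65],[[20,0,0],0,65],[[20,0,-10],0,65],[[10,0,-30],0,65],[[10,0,-40],0,65],[[20,0,-40],0,65],[[40,0,-40],0,65],[[40,0,0],0,65],[[40,0,0],0,65],[[40,0,0],0,65],[[20,0,0],0,65],[[0,0,0],0,65],[[0,0,0],0,65]]'
python3 - <<'E'
from h import *
d=shot('top','t4.png')
im=cv2.convertScaleAbs(cv2.imread('pics/t4.png')[195:305,280:460],alpha=2.2)
cv2.imwrite('pics/t4c.png',cv2.resize(im,None,fx=4.4,fy=4.4,interpolation=cv2.INTER_CUBIC))
E
```

```text
clock: 11.37
ee_pos: [0.4887, 0.2516, 0.1521]
eef_rot: [-2.082, -2.352, -0.0]
contact_force: [0.3, -0.8, -0.2]
width: 0.0612
```

View pics/t4c.png

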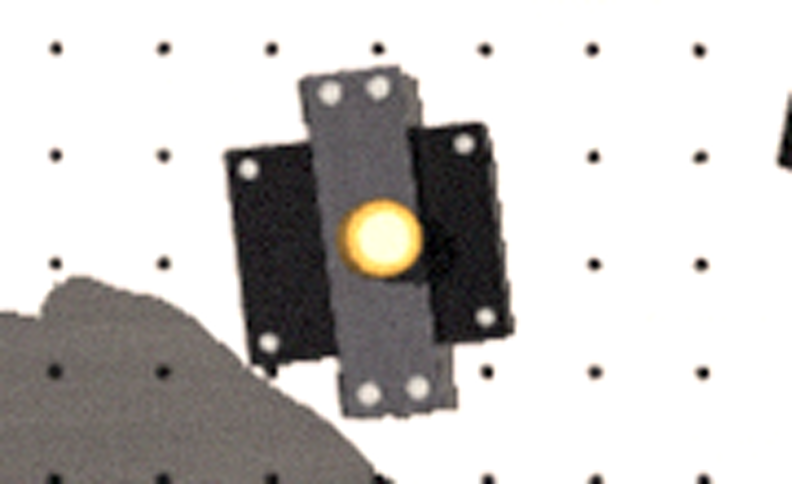

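The plate lies under the bridge, sticking out on both sides, with screws at (248,169), (464,144), (486,317) and (269,343). The bridge screws are at (330,93), (379,88), (418,387) and (369,394).

Run:
```python
from h import *
f=lambda L:(np.array(L)+.5)/4.4-.5+[280,195]
P=pix('t4.png',f([(248,169),(464,144),(486,317),(269,343)]),.013)[:,:2]
Q=pix('t4.png',f([(330,93),(379,88),(418,387),(369,394)]),.028)[:,:2]
v=Q[0]+Q[1]-Q[2]-Q[3];n=v/np.linalg.norm(v);t=np.array([n[1],-n[0]])
u=P[1]+P[2]-P[0]-P[3]
e=P.mean(0)-Q.mean(0);print('B',Q.mean(0),'along,lat mm',e@t*1e3,e@n*1e3,'ang err',np.degrees(np.arctan2(u@n,u@t)))
a=cv2.imread('pics/top.png').astype(int);b=cv2.imread('pics/t4.png').astype(int)
for k,(x,y) in dict(post=(155,258),lens=(472,226),driver=(320,130)).items():
    print(k,np.abs(a-b)[y-15:y+15,x-15:x+15].mean())
```

```text
B [ 0.5310944  -0.09383053] along,lat mm -1.5970867726378843 -0.7959535270733074 ang err -0.38765601136183747
post 61.17703703703704
lens 16.546666666666667
driver 23.99962962962963
```

Off by 1.8 mm and 0.4°. The bystander image differences could be shading or the arm in view, so I look at the full picture.

View pics/t4.png

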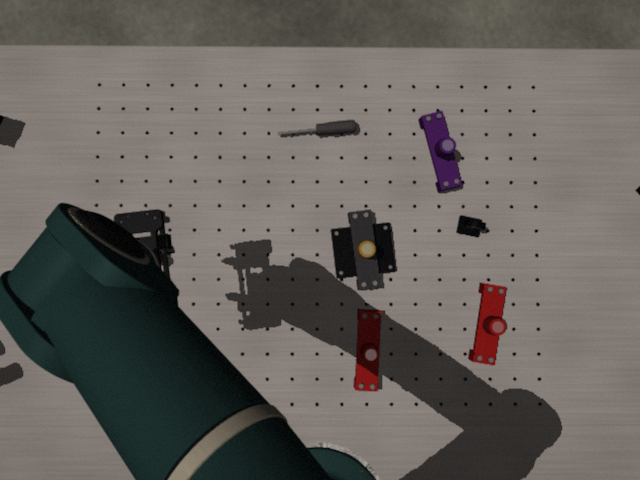

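The driver (320,130) and lens (472,226) are where they were. The post is hidden by the arm, whose fingers stayed over 70 mm from it, at 0.15 m height. I hand in.

```bash
python3 -c "
from workcell import robot
s=robot.get_state();print(s['contact_force'],s['ee_pos']);print(robot.finish_job())"
```

```text
[ 0.45484064 -0.15270053  0.72820398] [0.48921736 0.25016059 0.15202553]
the job is handed in; nothing more can be done
None
```

I pushed the plate under the steel bridge with the two fingertips against its end: straight, then a gentle arc to turn it about 15°, then straight in. The arm then backed off and rose clear, and I handed the job in at about 11.4 s.

- **Plate position:** the last top view puts the plate's middle 1.6 mm short and 0.8 mm sideways of the point below the lens, at 0.4° to the passage.
- **Forces:** the readings after each push stayed near 1 N, which is noise level. I did not read the force during the pushes.
- **Flatness:** I did not measure it separately, but the plate was never pressed down on or pinched.
- **Bystanders:** the driver and lens look unmoved. The arm hid the post in the last picture, so it was not checked at the end. The fingers stayed over 70 mm from it the whole time.

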